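# Reverse the teardown row for reassembly

### The job

The four parts on the blue pads of the grey rail stand in the order in which they came out of the console, starting at the rail's orange end block. Move them to the bays of the black tray in the reverse order, so that the part now farthest from the rail's orange block ends up in the bay next to the tray's orange block, and so on, one part to a bay. Stand each part upright and flat in the middle of its bay, set down rather than dropped, and leave the solder spool, jar and multimeter where they are.

Things in the scene. Friction and masses are not known exactly. Their poses are not given: they have to be found in the camera images.
- battery_centre (a point): yellow box-shaped battery pack with a black top and two brass contacts, 34 (own x) x 44 (own y) x 48 mm tall, vertical sides. Loose, standing upright; 35 to 170 g. This point is its centre, 24 mm above its underside; z is up, x and y are square to its sides.
- heatsink_centre (a point): copper heat sink with upright fins, 38 x 38 x 48 mm tall, to be gripped on any two opposite sides like a plain block. Loose, standing upright; 35 to 170 g. This point is its centre, 24 mm above its underside; z is up, x and y are square to its sides.
- motor_centre (a point): small motor: upright silver can 32 mm in diameter on a dark 36 x 36 x 5 mm foot plate, 48 mm tall with the brass shaft end on top (white collar round it); the plain can runs from 5 to 44 mm above the underside. Loose, standing upright; 35 to 170 g. This point is its centre, 24 mm above its underside; z is up, x and y are square to its sides.
- joystick_centre (a point): thumbstick module: green square box 32 x 32 mm (from 4 to 34 mm above the underside) on a green 38 x 38 x 4 mm base plate, with a black round cap 30 mm in diameter on top, 48 mm tall overall. Loose, standing upright; 35 to 170 g. This point is its centre, 24 mm above its underside; z is up, x and y are square to its sides.
- pad_battery: fixed flat blue pad on the grey rail, 62 x 62 x 6 mm, on which the battery stands at the start; origin at the centre of its underside (the battery's underside starts 6 mm above it). It stays put, so it still tells where in the row the battery began. Axes parallel to the rail's.
- pad_heatsink: fixed flat blue pad on the grey rail, 62 x 62 x 6 mm, on which the heatsink stands at the start; origin at the centre of its underside (the heatsink's underside starts 6 mm above it). It stays put, so it still tells where in the row the heatsink began. Axes parallel to the rail's.
- pad_motor: fixed flat blue pad on the grey rail, 62 x 62 x 6 mm, on which the motor stands at the start; origin at the centre of its underside (the motor's underside starts 6 mm above it). It stays put, so it still tells where in the row the motor began. Axes parallel to the rail's.
- pad_joystick: fixed flat blue pad on the grey rail, 62 x 62 x 6 mm, on which the joystick stands at the start; origin at the centre of its underside (the joystick's underside starts 6 mm above it). It stays put, so it still tells where in the row the joystick began. Axes parallel to the rail's.
- rail: fixed grey teardown rail, 78 (x) x 320 (y) x 6 mm, carrying four blue pads in a row along its y axis at y = +114, +38, -38, -114 mm; tops of the pads are 12 mm above the table. Origin at the centre of its underside; its +y end carries the orange end block (70 x 14 x 20 mm, centred at y = +167 mm).
- tray: fixed black reassembly tray, 78 (x) x 320 (y) mm, with four square bays in a row along its y axis, bay centres at x = 0 and y = +114, +38, -38, -114 mm. Bay floors (grey) are 9 mm above the table, 62 x 62 mm between lips; the lips are 3 mm higher (12 mm above the table). Origin at the centre of its underside; its +y end carries the orange end block (70 x 14 x 20 mm, centred at y = +167 mm). Tray and rail change sides between starts.
- spool_centre (a point): bystander, not to be disturbed: solder spool standing on its flange, blue flanges 52 mm across, 30 mm high; this point is 15 mm above its underside.
- flux_centre (a point): bystander, not to be disturbed: small jar with a red cap, 40 mm across, 45 mm high; this point is 22.5 mm above its underside.
- multimeter_centre (a point): bystander, not to be disturbed: orange multimeter lying flat, 150 x 78 x 43 mm; this point is 18 mm above its underside.

How it is judged:
At the end, for the whole second after the job is handed in: Each part is at rest, upright (0.06 rad), flat on its bay floor (height within 4 mm), centre within 15 mm of the bay centre in tray x and y, in reversed order: the part whose pad lies at y on the rail is in the bay at -y on the tray (x of battery_centre in the frame of tray between -0.015 and 0.015 m and z of battery_centre in the frame of tray between 0.029 and 0.037 m and angle between each of battery_centre, heatsink_centre, motor_centre, joystick_centre's own z axis and vertical below 0.06 rad and linear speed of each of battery, heatsink, motor, joystick below 0.02 m/s and ((y of pad_battery in the frame of rail between 0.094 and 0.134 m and y of battery_centre in the frame of tray between -0.129 and -0.099 m) or (y of pad_battery in the frame of rail between 0.018 and 0.058 m and y of battery_centre in the frame of tray between -0.053 and -0.023 m) or (y of pad_battery in the frame of rail between -0.058 and -0.018 m and y of battery_centre in the frame of tray between 0.023 and 0.053 m) or (y of pad_battery in the frame of rail between -0.134 and -0.094 m and y of battery_centre in the frame of tray between 0.099 and 0.129 m)) and x of heatsink_centre in the frame of tray between -0.015 and 0.015 m and z of heatsink_centre in the frame of tray between 0.029 and 0.037 m and ((y of pad_heatsink in the frame of rail between 0.094 and 0.134 m and y of heatsink_centre in the frame of tray between -0.129 and -0.099 m) or (y of pad_heatsink in the frame of rail between 0.018 and 0.058 m and y of heatsink_centre in the frame of tray between -0.053 and -0.023 m) or (y of pad_heatsink in the frame of rail between -0.058 and -0.018 m and y of heatsink_centre in the frame of tray between 0.023 and 0.053 m) or (y of pad_heatsink in the frame of rail between -0.134 and -0.094 m and y of heatsink_centre in the frame of tray between 0.099 and 0.129 m)) and x of motor_centre in the frame of tray between -0.015 and 0.015 m and z of motor_centre in the frame of tray between 0.029 and 0.037 m and ((y of pad_motor in the frame of rail between 0.094 and 0.134 m and y of motor_centre in the frame of tray between -0.129 and -0.099 m) or (y of pad_motor in the frame of rail between 0.018 and 0.058 m and y of motor_centre in the frame of tray between -0.053 and -0.023 m) or (y of pad_motor in the frame of rail between -0.058 and -0.018 m and y of motor_centre in the frame of tray between 0.023 and 0.053 m) or (y of pad_motor in the frame of rail between -0.134 and -0.094 m and y of motor_centre in the frame of tray between 0.099 and 0.129 m)) and x of joystick_centre in the frame of tray between -0.015 and 0.015 m and z of joystick_centre in the frame of tray between 0.029 and 0.037 m and ((y of pad_joystick in the frame of rail between 0.094 and 0.134 m and y of joystick_centre in the frame of tray between -0.129 and -0.099 m) or (y of pad_joystick in the frame of rail between 0.018 and 0.058 m and y of joystick_centre in the frame of tray between -0.053 and -0.023 m) or (y of pad_joystick in the frame of rail between -0.058 and -0.018 m and y of joystick_centre in the frame of tray between 0.023 and 0.053 m) or (y of pad_joystick in the frame of rail between -0.134 and -0.094 m and y of joystick_centre in the frame of tray between 0.099 and 0.129 m))); the robot touches nothing.
It fails at once if the battery is dropped: it falls free of the fingers faster than 0.6 m/s (a fall of about 2 cm) (contact force between the fingers and battery below 0.01 N and linear speed of battery above 0.6 m/s).
It fails at once if the heatsink is dropped: it falls free of the fingers faster than 0.6 m/s (a fall of about 2 cm) (contact force between the fingers and heatsink below 0.01 N and linear speed of heatsink above 0.6 m/s).
It fails at once if the motor is dropped: it falls free of the fingers faster than 0.6 m/s (a fall of about 2 cm) (contact force between the fingers and motor below 0.01 N and linear speed of motor above 0.6 m/s).
It fails at once if the joystick is dropped: it falls free of the fingers faster than 0.6 m/s (a fall of about 2 cm) (contact force between the fingers and joystick below 0.01 N and linear speed of joystick above 0.6 m/s).
It fails at once if the spool, jar or multimeter is moved by more than 2 cm (distance of any of spool_centre, flux_centre, multimeter_centre from where it was at the start of the episode above 0.02 m).
It also fails if it takes over 96 s, if anything falls off the work surface, if the arm or the gripper's body presses on something with over 40 N, if the wrist force passes 120 N, or if a joint passes its speed limit or range.

### The arm

A 7-joint arm with a two-finger parallel gripper is mounted at the origin on the work surface. World frame = base frame: x ahead of the robot, y to its left, z up, the work surface at z = 0. Lengths are in m, angles in rad, forces in N, time in s.
With the tool pointing down it reaches from about 0.4 to 0.9 m from the base axis. Payload 5.5 kg.
Tool frame: the origin (TCP) lies midway between the tips of the shut fingers; the grasp point (between the pads) lies 19 mm behind it (manip.grip_depth is the distance from the TCP to the grasp point, in m); z points along the fingers, x is the direction in which the jaws open and shut, and the axes are right-handed (so a half turn about z gives the same grasp; the last joint's range is limited). The gripper opens to 92 mm and grips with 3 to 60 N. Pads are 19 mm wide; open, the fingers measure 130 mm over their backs; the gripper's body (75 mm by 190 mm) begins 47 mm behind the grasp point.
Start: joints at [-0.994, 0.501, -0.427, 1.55, 0.221, 1.138, -0.21], TCP at [0.201, 0.618, 0.227] pointing down, gripper open.
Joint ranges: [-2.88, 2.88], [-0.31, 2.03], [-1.54, 1.56], [0.2, 2.42], [-1.41, 4.55], [0.19, 2.02], [-2.57, 2.57]. Speed limits (rad/s): [2.57, 2.57, 3.14, 3.14, 3.14, 3.14, 3.14].

### API

Orientations are given as a unit quaternion [x, y, z, w].
In Python, from bench import manip, effector, viewer gives the robot as it stands. Calls block until the motion is done:
- manip.move_pose(position, orientation): joint-space move of the TCP to a pose.
- manip.servo_line(position, ori=None, vel=0.15): straight line of the TCP; ori=None keeps the orientation; vel is the mean speed in m/s.
- manip.movej(angles): joint-space move.
- effector.open_jaws() and effector.close(f_grip=None): open the fingers fully, or close them until they stop; f_grip is the grip in N (None keeps the last).
- manip.sleep(seconds).
- manip.solve_ik(position, orientation): joint angles nearest the present ones, or None.
- viewer.get_image(name): name is "scene" or "side" or "wrist"; returns the picture (400x640x3 uint8, red, green, blue); there is no depth.
- viewer.get_calibration(name): a dict with "vfov" (degrees; the focal length in pixels is half the picture's height over the tangent of half this angle, whatever the lens; pixels are square), "cx", "cy" (the principal point, pixels), "eye" and "attitude" of the camera in the world. Camera axes: x right, y down, z forward; pixel columns grow to the right and rows downward; lengths in m; the calibration is good to about 2 mm. The wrist camera is an equidistant fisheye: a pixel r from the principal point sees the ray r / f radians off the axis. A picture is of the moment at which its call begins: read the wrist's pose just before it. get_calibration takes no time and is no camera call; for the wrist camera it gives the pose at the moment of the call.
A pose or a line that the arm cannot do raises manip.PlanningError and nothing moves.
- manip.hand_in(): hands the job in, once; it reports no verdict.
Readings, each from a call of its own:
- manip.current_clock(): time.
- manip.current_q(): joint angles.
- manip.current_joint_velocities(): joint speeds.
- manip.current_tau(): joint torques, N m.
- manip.current_tool_pos(): TCP position.
- manip.current_tcp_rot(): TCP orientation.
- manip.current_force(): force on the tool from outside, world axes, zero at the start.
- manip.current_wrist_torque(): the same for the moment, N m.
- manip.current_finger_gap(): finger opening in m.
Only numpy, scipy, OpenCV 4.12 (cv2) and the standard library are available. Lean on these libraries where they do the work, as an engineer would, in place of code of your own. Each camera call takes 0.05 s, during which the arm holds its last target.

## Working session

There is one attempt and no reset: what is moved stays moved. The work goes in short steps, each a Python script; the robot and the scene stay as the last script left them, time stands still between calls to the robot, and variables do not carry over. Pictures are saved under pics/ and viewed, and the job is handed in when it is done.

```bash
mkdir -p pics; ls
python3 - <<'E'
from bench import manip, effector, viewer
import cv2
for n in ["scene","side","wrist"]:
    print(n,viewer.get_calibration(n))
    cv2.imwrite(f"pics/{n}0.png",viewer.get_image(n)[:,:,::-1])
print(manip.current_clock(),manip.current_tool_pos(),manip.current_tcp_rot(),manip.current_finger_gap(),manip.grip_depth)
E
```

```text
pics
scene {'vfov': 43.18703347232294, 'cx': 319.83446912392543, 'cy': 196.15901675370083, 'eye': array([ 1.73677389, -0.12414939,  0.87306027]), 'attitude': array([ 0.65823966,  0.59696895, -0.30411005, -0.34331574])}
side {'vfov': 53.1745461365902, 'cx': 322.6616672068425, 'cy': 201.49754682563758, 'eye': array([ 0.18971882, -0.48538716,  0.82881623]), 'attitude': array([ 0.87919873, -0.32940747,  0.11206973, -0.32548531])}
wrist {'vfov': 65.70646984690485, 'cx': 319.3937794205634, 'cy': 199.77791354714847, 'eye': array([0.13393005, 0.64129541, 0.38352374]), 'attitude': array([0.80180708, 0.58239223, 0.0780247 , 0.10879726])}
0.15 [0.20055233 0.6177408  0.2259321 ] [ 8.08919392e-01  5.87919110e-01 -5.99933674e-04  4.20521829e-04] 0.09206119511567555 0.0188
```

View pics/scene0.png

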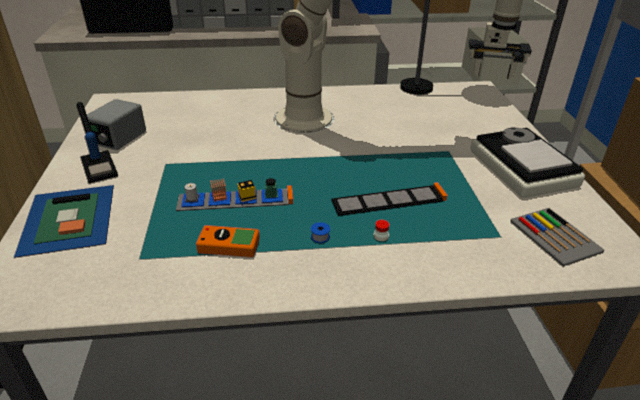

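View pics/side0.png

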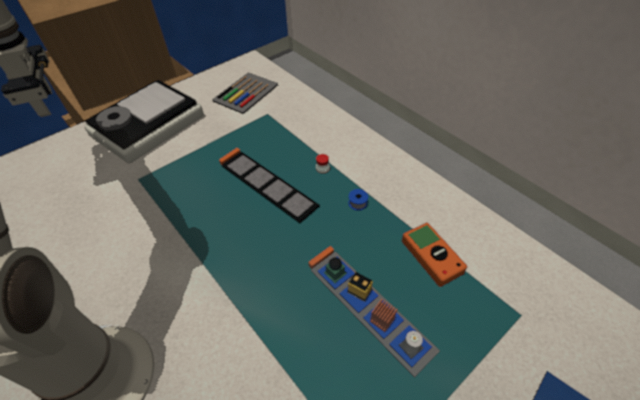

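View pics/wrist0.png

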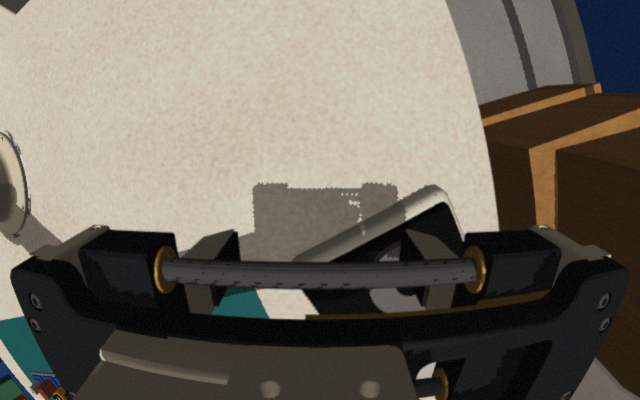

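The scene view shows the rail at about (235,197) with its orange block on the right at (290,194). From that block the order is joystick, battery, heatsink, motor. The tray is at (390,200) with its orange block at (440,191). The spool is at (320,232), the jar at (381,230) and the multimeter at (228,240). Next I'll get coarse positions from colour masks.

```bash
cat > h.py <<'E'
from bench import manip, effector, viewer
import cv2, numpy as np
from scipy.spatial.transform import Rotation as R
def snap(n,tag=None):
    c=viewer.get_calibration(n); im=viewer.get_image(n)[:,:,::-1].copy()
    if tag: cv2.imwrite(f"pics/{tag}.png",im)
    return c,im
def ray(c,n,uv):
    uv=np.atleast_2d(uv).astype(float); f=200/np.tan(np.radians(c['vfov'])/2)
    d=(uv-[c['cx'],c['cy']])/f
    if n=='wrist':
        r=np.linalg.norm(d,axis=1,keepdims=True)+1e-12
        v=np.hstack([d/r*np.sin(r),np.cos(r)])
    else: v=np.hstack([d,np.ones((len(d),1))])
    return R.from_quat(c['attitude']).apply(v)
def onplane(c,n,uv,z):
    v=ray(c,n,uv); e=np.array(c['eye']); t=(z-e[2])/v[:,2]
    return (e+t[:,None]*v)[:,:2]
def proj(c,n,P):
    f=200/np.tan(np.radians(c['vfov'])/2)
    p=R.from_quat(c['attitude']).inv().apply(np.atleast_2d(P)-c['eye'])
    if n=='wrist':
        rr=np.hypot(p[:,0],p[:,1]); th=np.arctan2(rr,p[:,2]); d=p[:,:2]/(rr[:,None]+1e-12)*th[:,None]
    else: d=p[:,:2]/p[:,2:]
    return d*f+[c['cx'],c['cy']]
def blobs(m,amin=20):
    n,l,s,ce=cv2.connectedComponentsWithStats(m.astype(np.uint8)*255)
    return [(s[i,4],ce[i],s[i,:4],l==i) for i in range(1,n) if s[i,4]>=amin]
E
python3 - <<'E'
from h import *
for n,roi in [('side',(200,120,500,390)),('scene',(150,160,500,270))]:
    c,im=snap(n)
    x0,y0,x1,y1=roi
    hsv=cv2.cvtColor(im,cv2.COLOR_BGR2HSV); H,S,V=[hsv[...,i].astype(int) for i in range(3)]
    M=np.zeros(H.shape,bool); M[y0:y1,x0:x1]=1
    print(n)
    for nm,m,z in [('orange',(H>3)&(H<17)&(S>170)&(V>120),.02),('grey',(S<50)&(V>60)&(V<200),.009),('blue',(H>105)&(H<125)&(S>140)&(V>70),.012),('dark',(V<50)&(S<120),.012),('red',((H<4)|(H>174))&(S>170)&(V>100),.045)]:
        for a,ce,s,l in blobs(m&M,40): print(nm,a,ce.round(1),s,onplane(c,n,ce,z).round(3)[0])
    cr=im[y0:y1,x0:x1]; cv2.imwrite(f'pics/{n}_crop.png',cv2.resize(cr,None,fx=2.2,fy=2.2,interpolation=cv2.INTER_CUBIC))
E
```

```text
side
orange 58 [228.9 154.9] [220 149  19  13] [0.536 0.364]
orange 940 [438.6 258.2] [404 224  62  57] [ 0.716 -0.271]
orange 112 [321.2 255.7] [310 247  23  18] [ 0.513 -0.083]
grey 808 [218.4 129. ] [200 120  56  28] [0.58  0.502]
grey 19457 [423.6 176.7] [275 120 225 178] [ 0.905 -0.069]
grey 306 [241.3 164.8] [228 156  28  19] [0.545 0.315]
grey 337 [258.7 177.1] [245 167  29  21] [0.555 0.24 ]
grey 368 [277.3 190.2] [263 180  30  22] [0.565 0.164]
grey 405 [297.  204.1] [282 193  31  23] [0.575 0.089]
grey 49 [438.7 251.7] [433 248  12   8] [ 0.738 -0.256]
grey 1972 [384.4 324.2] [309 252 130 125] [ 0.507 -0.296]
grey 6568 [233.  345.9] [200 260 100 130] [ 0.238 -0.123]
grey 1137 [484.5 372.7] [455 340  45  50] [ 0.582 -0.493]
blue 238 [357.4 197.2] [349 189  19  21] [ 0.71  -0.002]
blue 227 [337.4 275.7] [319 262  35  26] [ 0.509 -0.145]
blue 315 [358.2 299.7] [340 289  38  23] [ 0.503 -0.22 ]
blue 237 [384.9 324.6] [364 312  39  26] [ 0.506 -0.298]
blue 401 [408.5 347.4] [390 326  41  40] [ 0.507 -0.363]
dark 838 [271.2 188.4] [222 152  97  71] [0.555 0.178]
dark 96 [438.9 25
[... 1345 characters left out ...]
] [235 261  14   9] [ 0.799 -0.217]
grey 47 [343.9 263.7] [336 261  17   7] [0.822 0.038]
blue 145 [272.5 196.9] [262 189  21  14] [ 0.524 -0.131]
blue 81 [242.7 199.6] [235 191  22  13] [ 0.53  -0.217]
blue 162 [194.  200.8] [182 193  23  14] [ 0.523 -0.357]
blue 146 [220.1 199.7] [209 192  22  13] [ 0.524 -0.282]
blue 180 [320.1 228.6] [311 223  19  13] [ 0.683 -0.007]
dark 45 [269.8 181.7] [266 179   9   8] [ 0.443 -0.137]
dark 80 [434.6 194.1] [425 186  17  17] [0.552 0.348]
dark 98 [413.5 198.2] [403 188  24  18] [0.567 0.281]
dark 103 [390.8 200.4] [381 191  25  18] [0.572 0.212]
dark 208 [354.7 206. ] [332 195  53  20] [0.59  0.103]
red 94 [381.9 224. ] [376 220  13   9] [0.719 0.153]
```

View pics/side_crop.png

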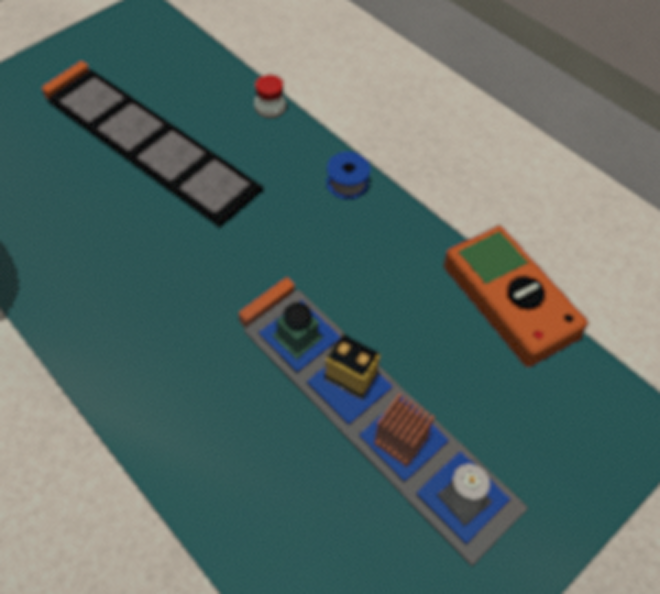

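Run:
```python
from h import *
c=viewer.get_calibration('wrist')
Rt=R.from_quat(manip.current_tcp_rot()); p=np.array(manip.current_tool_pos())
o=Rt.inv().apply(np.array(c['eye'])-p); A=(Rt.inv()*R.from_quat(c['attitude'])).as_matrix()
print('tool axes',Rt.as_matrix().round(3)); print('cam off',o.round(4)); print('cam axes in tool',A.round(3))
for nm,tgt in [('rail',np.array([.513,-.248,.03])),('tray',np.array([.558,.203,.01]))]:
  for s in (1,-1):
    x=np.array([0,s,0.]);z=np.array([0,0,-1.]);M=np.stack([x,np.cross(z,x),z],1)
    for H in (.36,.42,.48):
        d=M@A[:,2]; cam=tgt-d*(H/(-d[2])); t=cam-M@o
        for k in (1,):
            q=manip.solve_ik(t,R.from_matrix(M).as_quat())
            print(nm,s,H,t.round(3),None if q is None else np.round(q,2))
```

```text
tool axes [[ 0.309  0.951 -0.   ]
 [ 0.951 -0.309 -0.001]
 [-0.001 -0.    -1.   ]]
cam off [ 0.0017 -0.0706 -0.1577]
cam axes in tool [[ 1.    -0.001 -0.   ]
 [ 0.001  0.964  0.265]
 [-0.    -0.265  0.964]]
rail 1 0.36 [ 0.484 -0.25   0.232] [ 0.02  0.3   0.5   1.84 -0.16  1.05  2.15]
rail 1 0.42 [ 0.468 -0.25   0.292] [-0.07  0.22  0.59  1.8  -0.13  1.16  2.14]
rail 1 0.48 [ 0.451 -0.25   0.352] [-0.15  0.14  0.68  1.75 -0.09  1.29  2.12]
rail -1 0.36 [ 0.542 -0.246  0.232] [-0.09  0.42  0.62  1.72 -0.27  1.09 -0.96]
rail -1 0.42 [ 0.558 -0.246  0.292] [-0.06  0.38  0.57  1.61 -0.21  1.22 -1.02]
rail -1 0.48 [ 0.575 -0.246  0.352] [-0.03  0.37  0.53  1.48 -0.19  1.35 -1.05]
tray 1 0.36 [0.529 0.201 0.212] [-0.16  0.35 -0.31  1.78  0.12  1.03  1.05]
tray 1 0.42 [0.513 0.201 0.272] [-0.17  0.26 -0.3   1.75  0.09  1.14  1.07]
tray 1 0.48 [0.496 0.201 0.332] [-0.18  0.19 -0.3   1.71  0.06  1.25  1.08]
tray -1 0.36 [0.587 0.205 0.212] [-0.56  0.44  0.24  1.66 -0.12  1.06 -1.86]
tray -1 0.42 [0.603 0.205 0.272] [-0.54  0.41  0.23  1.55 -0.1   1.19 -1.86]
tray -1 0.48 [0.62  0.205 0.332] [-0.52  0.4   0.23  1.43 -0.09  1.32 -1.86]
```

Run:
```python
from h import *
import json
M=np.stack([[0,1.,0],[1.,0,0],[0,0,-1.]],1); q=R.from_matrix(M).as_quat()
out={}
for nm,t in [('tray',[.529,.201,.23]),('rail',[.484,-.25,.25])]:
    manip.move_pose(t,q); manip.sleep(.2)
    c,im=snap('wrist','w_'+nm); 
    out[nm]={k:np.array(v).tolist() for k,v in c.items()}
json.dump(out,open('cal.json','w')); print(manip.current_clock())
```

```text
4.325
```

View pics/w_tray.png

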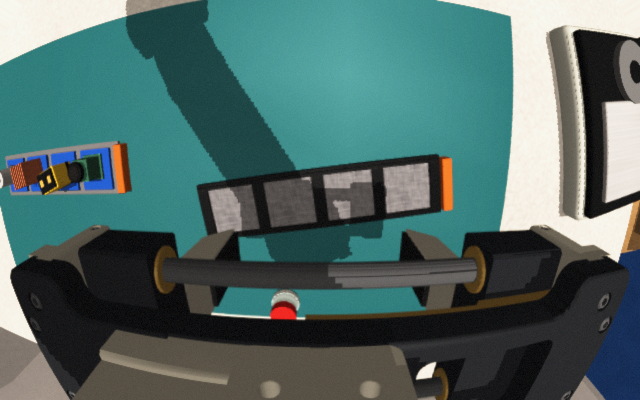

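View pics/w_rail.png

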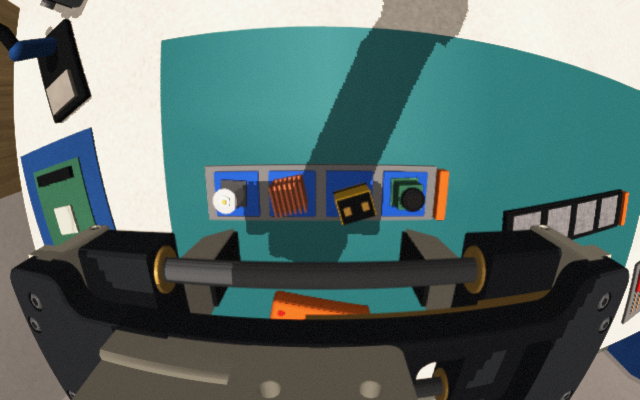

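The wrist view of the tray shows the four bays between about (230,208) and (410,188), with the orange block at (447,184). The wrist view of the rail shows the motor at (230,198), heatsink (288,196), battery (355,203) and joystick (408,194). I'll zoom in to measure.

```bash
python3 - <<'E'
import cv2
im=cv2.imread('pics/w_rail.png')
c=im[150:235,195:455]; cv2.imwrite('pics/zr.png',cv2.resize(c,None,fx=3,fy=3,interpolation=cv2.INTER_CUBIC))
E
python3 - <<'E'
from h import *
import json
cal=json.load(open('cal.json'))
def rect(m,c,z):
    ct=max(cv2.findContours(m.astype(np.uint8)*255,cv2.RETR_EXTERNAL,cv2.CHAIN_APPROX_NONE)[0],key=cv2.contourArea)[:,0,:]
    P=onplane(c,'wrist',ct,z)
    r=cv2.minAreaRect((P*1000).astype(np.float32)); return np.round(r[0],1),np.round(r[1],1),round(r[2],1)
def ph(im):
    h=cv2.cvtColor(im,cv2.COLOR_BGR2HSV); return [h[...,i].astype(int) for i in range(3)]
def roi(s,x0,y0,x1,y1):
    M=np.zeros(s,bool);M[y0:y1,x0:x1]=1;return M
im=cv2.imread('pics/w_tray.png');c=cal['tray'];H,S,V=ph(im)
g=roi(H.shape,190,140,460,240)&~((H>78)&(H<100)&(S>60))&~((H>3)&(H<17)&(S>150)&(V>90))
g[225:,]&= True
g=cv2.morphologyEx(g.astype(np.uint8),cv2.MORPH_OPEN,np.ones((3,3)))
cv2.imwrite('pics/m1.png',g*255)
print('tray outline',rect(g,c,.012))
o=roi(H.shape,430,140,470,220)&((H>3)&(H<17)&(S>150)&(V>60)); print('tray orange',rect(o,c,.02))
gm=roi(H.shape,190,140,460,240)&(V>58)&(S<60)
gm=cv2.morphologyEx(gm.astype(np.uint8),cv2.MORPH_OPEN,np.ones((5,5)))
for a,ce,s,l in blobs(gm,200): print('bay',a,ce.round(1),rect(l,c,.009))
im=cv2.imread('pics/w_rail.png');c=cal['rail'];H,S,V=ph(im)
o=roi(H.shape,430,140,460,240)&((H>3)&(H<17)&(S>150)&(V>60)); print('rail orange',rect(o,c,.02))
g=roi(H.shape,190,140,434,235)&~((H>78)&(H<100)&(S>60))
g=cv2.morphologyEx(g.astype(np.uint8),cv2.MORPH_OPEN,np.ones((3,3)));cv2.imwrite('pics/m2.png',g*255)
print('rail outline',rect(g,c,.006))
E
```

```text
tray outline (array([561.6, 200.3]), array([ 80.3, 327.1]), 7.7)
tray orange (array([538.2, 366.1]), array([71.3, 17. ]), 7.6)
bay 2093 [406.5 187. ] (array([546.4, 316.3]), array([61.8, 62. ]), 7.0)
bay 2191 [348.8 193.7] (array([556.2, 240.8]), array([61.8, 61.7]), 6.8)
bay 2105 [290.2 201.5] (array([565.7, 166.4]), array([60.4, 61.2]), 7.6)
bay 2012 [233.  209.8] (array([580.8,  90.5]), array([71.6, 61.2]), 6.6)
rail orange (array([514.2, -82.5]), array([69.3, 18.2]), 0.2)
rail outline (array([ 517.8, -245.3]), array([ 83.8, 321.4]), 0.1)
```

View pics/zr.png

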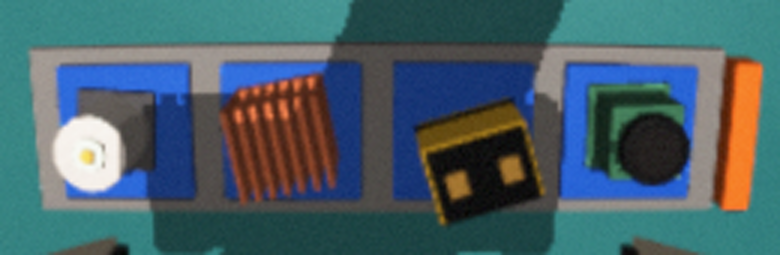

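Run:
```python
import cv2,numpy as np
im=cv2.imread('pics/w_rail.png')
def z(x0,y0,w,h,f=6.0):
    c=cv2.resize(im[y0:y0+h,x0:x0+w],None,fx=f,fy=f,interpolation=cv2.INTER_CUBIC)
    c=np.clip(c.astype(float)*1.5,0,255).astype(np.uint8)
    for k in range(0,w,10): cv2.putText(c,str(x0+k),(int(k*f),10),0,.35,(255,255,255),1);cv2.line(c,(int(k*f),12),(int(k*f),18),(255,255,255),1)
    for k in range(0,h,10): cv2.putText(c,str(y0+k),(0,int(k*f)+4),0,.35,(255,255,255),1)
    return c
a=z(262,168,64,54);b=z(326,168,64,54)
cv2.imwrite('pics/zz.png',np.hstack([a,b]))
```

```text
(no output)
```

View pics/zz.png

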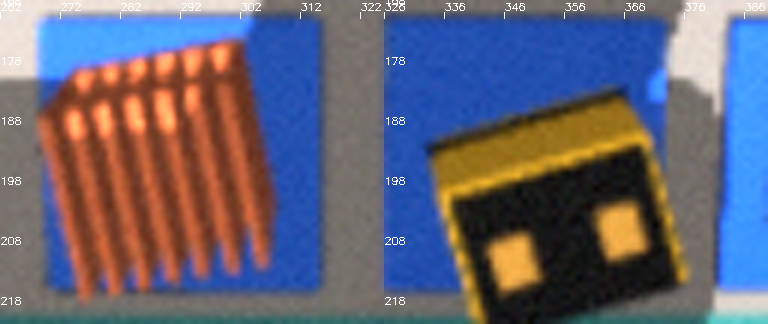

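Run:
```python
from h import *
import json
cal=json.load(open('cal.json'));c=cal['rail'];im=cv2.imread('pics/w_rail.png')
h=cv2.cvtColor(im,cv2.COLOR_BGR2HSV);H,S,V=[h[...,i].astype(int) for i in range(3)]
def roi(x0,y0,x1,y1):
    M=np.zeros(H.shape,bool);M[y0:y1,x0:x1]=1;return M
w=max(blobs(roi(205,180,250,225)&(V>170)&(S<80),20),key=lambda b:b[0]);print('collar',w[0],w[1],w[2],onplane(c,'wrist',w[2][:2]+(w[2][2:]-1)/2,.056),onplane(c,'wrist',w[2][:2]+(w[2][2:]-1)/2,.060))
w=max(blobs(roi(395,180,440,220)&(V<45),20),key=lambda b:b[0]);print('cap',w[0],w[1],w[2],onplane(c,'wrist',w[1],.060),onplane(c,'wrist',w[2][:2]+(w[2][2:]-1)/2,.060))
hs=onplane(c,'wrist',[(269,187),(275.5,217.5),(306.5,212.5)],.060);print('hs',hs.round(4),np.linalg.norm(np.diff(hs,axis=0),axis=1),(hs[0]+hs[2])/2, [np.degrees(np.arctan2(*(d[::-1]))) for d in np.diff(hs,axis=0)])
b=onplane(c,'wrist',[(335,198.5),(369.5,190.5),(376.5,215),(342,224)],.060);print('bat',b.round(4),np.linalg.norm(b-np.roll(b,-1,0),axis=1),b.mean(0),[np.degrees(np.arctan2(*(d[::-1]))) for d in np.roll(b,-1,0)-b])
# joystick base plate bottom edge / box edges
g=roi(385,170,430,215)&(H>55)&(H<95)&(S>60)&(V<110)
ct=max(cv2.findContours(g.astype(np.uint8),cv2.RETR_EXTERNAL,cv2.CHAIN_APPROX_NONE)[0],key=cv2.contourArea);print('joy green',cv2.boundingRect(ct))
# fingers where? TCP ground projection
print(proj(c,'wrist',[[.514,-.134,.0],[.514,-.134,.06]]))
c2=im[168:215,205:250];c3=im[168:215,385:430]
d=np.hstack([cv2.resize(x,None,fx=8,fy=8,interpolation=cv2.INTER_CUBIC) for x in (c2,c3)]);cv2.imwrite('pics/z3.png',np.clip(d*1.6,0,255).astype(np.uint8))
```

```text
collar 463 [223.63930886 200.63714903] [212 188  23  26] [[ 0.51231697 -0.36484807]] [[ 0.51120379 -0.36351446]]
cap 415 [412.02168675 198.91084337] [401 188  23  23] [[ 0.5089576  -0.13633372]] [[ 0.50906847 -0.1363522 ]]
hs [[ 0.4948 -0.306 ]
 [ 0.5321 -0.2997]
 [ 0.5257 -0.2626]] [0.03783487 0.03767817] [ 0.51028758 -0.28431783] [np.float64(9.533207345603076), np.float64(99.78585486579522)]
bat [[ 0.5086 -0.2293]
 [ 0.4989 -0.1891]
 [ 0.529  -0.1792]
 [ 0.5401 -0.2204]] [0.04136894 0.03165725 0.04272009 0.03277177] [ 0.5191474  -0.20447307] [np.float64(103.58637784378354), np.float64(18.213688818887448), np.float64(-74.81067931799306), np.float64(-164.28107299699423)]
joy green (391, 180, 31, 29)
[[401.15008561 191.05473629]
 [413.51362336 202.95098378]]
```

View pics/z3.png

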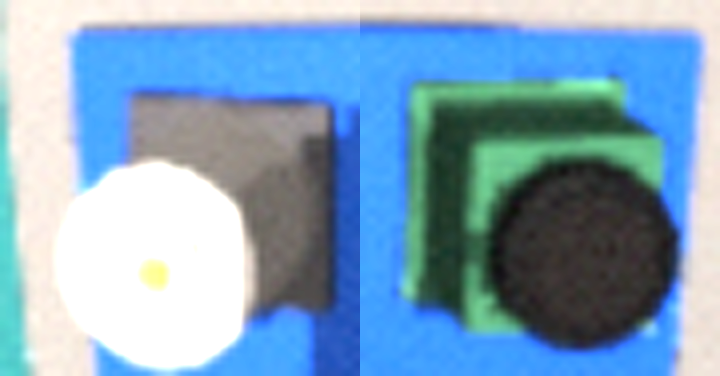

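```bash
cat >> h.py <<'E'
TC=np.array([.560,.203]); TY=np.radians(7.5)
def bay(y): return TC+y*np.array([-np.sin(TY),np.cos(TY)])
def quat(yaw,s=1):
    x=s*np.array([np.cos(yaw),np.sin(yaw),0]);z=np.array([0,0,-1.])
    return R.from_matrix(np.stack([x,np.cross(z,x),z],1)).as_quat()
PARTS=dict(motor=([.512,-.3645],0,114),heatsink=([.5103,-.2843],9.6,38),battery=([.519,-.2045],16.5,-38),joystick=([.509,-.1363],0,-114))
ZG=.019
def pick(n,s=1,f=20):
    (x,y),yaw,_=PARTS[n]; q=quat(np.radians(yaw),s)
    manip.move_pose([x,y,.16],q); manip.servo_line([x,y,ZG],vel=.12)
    effector.close(f_grip=f); g=manip.current_finger_gap()
    manip.servo_line([x,y,.16],vel=.12)
    print(n,'gap',g,manip.current_finger_gap(),manip.current_force(),manip.current_clock())
def place(n,s=1):
    x,y=bay(PARTS[n][2]/1000); q=quat(TY,s)
    manip.move_pose([x,y,.14],q); manip.servo_line([x,y,.035],vel=.12); manip.servo_line([x,y,ZG-.003+.0005],vel=.04)
    print('contact',manip.current_force(),manip.current_tool_pos())
    effector.open_jaws(); manip.servo_line([x,y,.14],vel=.15); print(manip.current_clock())
E
python3 - <<'E'
from h import *
for s in (1,-1):
    for n,(p,yw,b) in PARTS.items():
        for nm,xy,yy in (('pick',p,np.radians(yw)),('place',bay(b/1000),TY)):
            for z in (.016,.16):
                q=manip.solve_ik([*xy,z],quat(yy,s)); print(s,n,nm,z,None if q is None else np.round(q,2))
E
```

```text
1 motor pick 0.016 [ 0.46  0.69  0.16  1.75 -0.16  0.71  0.7 ]
1 motor pick 0.16 [ 0.44  0.5   0.18  1.68 -0.1   0.97  0.66]
1 motor place 0.016 [-0.49  0.69 -0.11  1.74  0.1   0.72 -0.52]
1 motor place 0.16 [-0.39  0.51 -0.23  1.67  0.14  0.98 -0.55]
1 heatsink pick 0.016 [ 0.38  0.63  0.11  1.86 -0.1   0.65  0.72]
1 heatsink pick 0.16 [ 0.37  0.42  0.11  1.8  -0.06  0.92  0.68]
1 heatsink place 0.016 [-0.39  0.66 -0.08  1.8   0.08  0.68 -0.39]
1 heatsink place 0.16 [-0.3   0.47 -0.2   1.74  0.11  0.95 -0.41]
1 battery pick 0.016 [ 0.28  0.6   0.06  1.93 -0.06  0.61  0.67]
1 battery pick 0.16 [ 0.28  0.38  0.05  1.86 -0.03  0.9   0.64]
1 battery place 0.016 [-0.3   0.64 -0.04  1.85  0.04  0.66 -0.24]
1 battery place 0.16 [-0.22  0.44 -0.14  1.78  0.07  0.93 -0.26]
1 joystick pick 0.016 [ 0.15  0.56  0.08  2.   -0.08  0.58  0.28]
1 joystick pick 0.16 [ 0.16  0.33  0.05  1.94 -0.02  0.88  0.23]
1 joystick place 0.016 [-0.2   0.63 -0.01  1.87  0.01  0.65 -0.07]
1 joystick place 0.16 [-0.14  0.42 -0.08  1.8   0.04  0.92 -0.11]
-1 motor pick 0.016 [-0.22  1.27  1.35  1.77 -1.31  1.3  -1.
[... 295 characters left out ...]
89  1.35  1.82 -0.93  1.25 -1.74]
-1 heatsink place 0.016 [-0.05  0.73 -0.55  1.79  0.52  0.77  2.41]
-1 heatsink place 0.16 [ 0.05  0.55 -0.68  1.72  0.4   1.01  2.5 ]
-1 battery pick 0.016 [-0.54  1.22  1.35  1.95 -1.31  1.24 -1.53]
-1 battery pick 0.16 [-0.58  0.84  1.36  1.89 -0.89  1.2  -1.76]
-1 battery place 0.016 [ 0.15  0.74 -0.65  1.83  0.62  0.78  2.45]
-1 battery place 0.16 [ 0.31  0.58 -0.87  1.76  0.51  1.04  2.53]
-1 joystick pick 0.016 [ 1.02  0.9  -1.09  1.98  1.02  0.95  2.54]
-1 joystick pick 0.16 [-0.74  0.77  1.36  1.96 -0.85  1.15 -2.17]
-1 joystick place 0.016 [ 0.43  0.83 -0.87  1.84  0.82  0.88  2.43]
-1 joystick place 0.16 [ 0.57  0.68 -1.08  1.77  0.67  1.11  2.53]
```

```bash
python3 - <<'E'
from h import *
(x,y),yaw,_=PARTS['motor']
manip.move_pose([x,y,.16],quat(0)); manip.servo_line([x,y,.09],vel=.15)
snap('wrist','hover_motor'); pick('motor'); snap('wrist','held_motor')
E
cd pics; python3 -c "
import cv2,numpy as np
a=[cv2.resize(cv2.imread(f'{n}.png'),(400,250)) for n in('hover_motor','held_motor')];cv2.imwrite('hm.png',np.hstack(a))"
```

```text
motor gap 0.03134541768451813 0.03183389360590493 [ 0.24876803 -0.16024073 -1.4116722 ] 10.1833
```

View pics/hm.png

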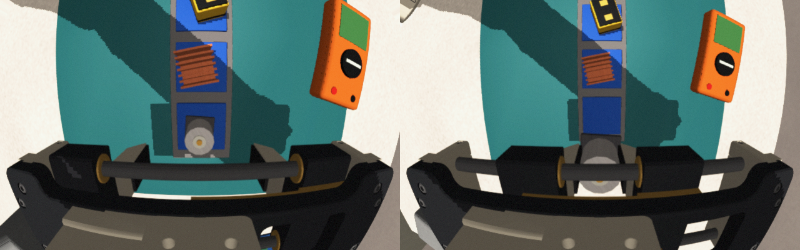

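The right half of the picture shows the motor held upright between the pads at about (600,165), and its pad is empty. The finger gap is 32 mm, which matches the can. Next I'll place it and look.

```bash
python3 - <<'E'
from h import *
place('motor'); snap('wrist','placed_motor'); snap('side','side1')
E
cd pics; python3 -c "
import cv2,numpy as np
a=cv2.resize(cv2.imread('placed_motor.png'),(400,250));b=cv2.resize(cv2.imread('side1.png')[120:260,200:424],(400,250));cv2.imwrite('pm.png',np.hstack([a,b]))"
```

```text
contact [-0.05432783  0.2994656  -0.00792679] [0.54492968 0.31592116 0.01609103]
16.3417
```

View pics/pm.png

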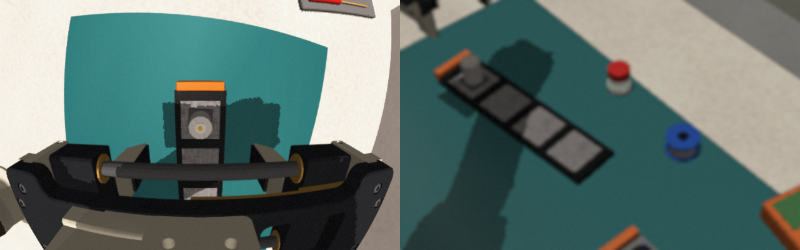

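The motor stands upright in the bay next to the tray's orange block, at (200,125) in the wrist half, and looks centred. I'll carry on with the heatsink.

```bash
python3 - <<'E'
from h import *
pick('heatsink')
g=manip.current_finger_gap(); assert .034<g<.042,g
place('heatsink'); snap('wrist','placed_hs')
pick('battery'); g=manip.current_finger_gap(); snap('wrist','held_bat'); assert .030<g<.039,g
E
cd pics; python3 -c "
import cv2,numpy as np
a=[cv2.resize(cv2.imread(f'{n}.png'),(400,250)) for n in('placed_hs','held_bat')];cv2.imwrite('pm2.png',np.hstack(a))"
```

```text
heatsink gap 0.03809926030469693 0.038036458073565795 [ 0.55769131 -0.23499083 -1.17911127] 22.1333
contact [ 0.03154629 -0.09809206 -2.21475764] [0.55480481 0.24060751 0.01608924]
27.6417
battery gap 0.03392257091752481 0.03329281111105619 [-0.07505843 -0.02749003 -0.77494385] 32.9167
```

View pics/pm2.png

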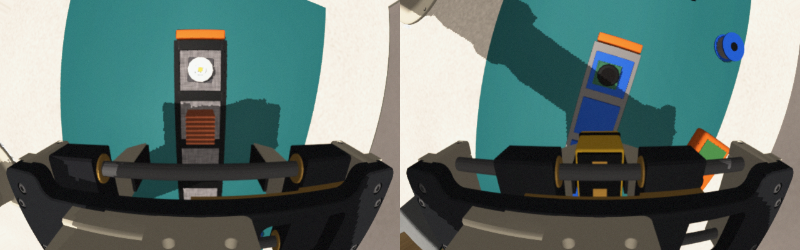

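The heatsink stands square in the second bay, at (200,128) on the left. On the right the battery is held squarely at (600,155), with a gap of 33–34 mm.

Run:
```python
from h import *
import json
place('battery')
pick('joystick'); g=manip.current_finger_gap(); assert .029<g<.036,g
place('joystick')
M=np.stack([[0,1.,0],[1.,0,0],[0,0,-1.]],1)
manip.move_pose([.5,.201,.23],R.from_matrix(M).as_quat()); manip.sleep(.2)
c,im=snap('wrist','final_w'); json.dump({k:np.array(v).tolist() for k,v in c.items()},open('calf.json','w'))
snap('side','final_s'); print(manip.current_clock())
```

```text
contact [-0.12301967 -0.20158849 -0.76871056] [0.564729   0.16529646 0.01611519]
38.0083
joystick gap 0.03147824013104256 0.031821814907933406 [ 0.08951248 -0.37654152 -0.19871483] 42.7917
contact [ 0.32752015  0.1108673  -0.830793  ] [0.57463425 0.08994628 0.01607609]
47.4083
48.75
```

View pics/final_w.png

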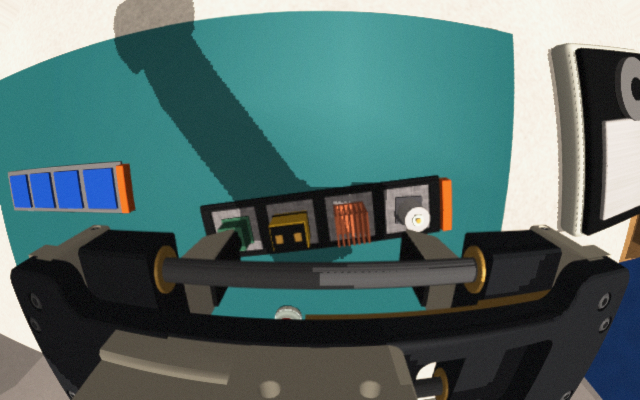

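View pics/final_s.png

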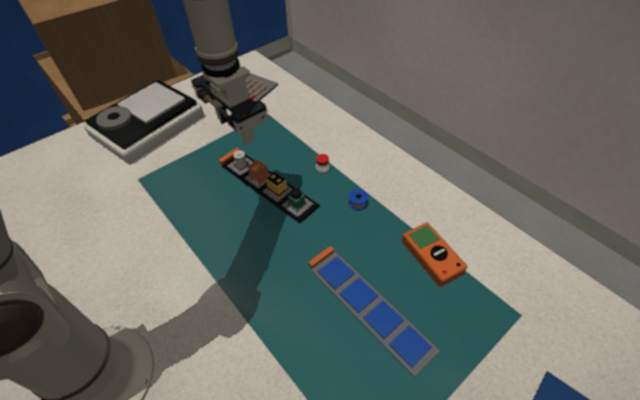

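All four parts stand in the tray in reversed order. In the side view the jar (322,162), spool (358,199) and multimeter (434,253) sit where they started. The fingers cover part of the joystick, so I'll take one clearer view and measure the centring.

Run:
```python
from h import *
M=np.stack([[0,1.,0],[1.,0,0],[0,0,-1.]],1)
manip.move_pose([.44,.19,.23],R.from_matrix(M).as_quat()); manip.sleep(.2)
c,im=snap('wrist','final_w2')
h=cv2.cvtColor(im,cv2.COLOR_BGR2HSV);H,S,V=[h[...,i].astype(int) for i in range(3)]
x0,y0,x1,y1=190,120,470,300
for n,(p,yw,b) in PARTS.items():
    B=np.array([*bay(b/1000),0.]); print(n,'expected top px',proj(c,'wrist',B+[0,0,.057]).round(1), 'floor',proj(c,'wrist',B+[0,0,.009]).round(1))
    u=proj(c,'wrist',B+[0,0,.057])[0].round().astype(int); cv2.drawMarker(im,tuple(int(v) for v in u),(255,0,255),cv2.MARKER_CROSS,7,1)
cv2.imwrite('pics/final_z.png',cv2.resize(im[170:275,190:460],None,fx=2.9,fy=2.9,interpolation=cv2.INTER_CUBIC))
```

```text
motor expected top px [[419.7 264. ]] floor [[409.7 248.3]]
heatsink expected top px [[359.8 273.2]] floor [[355.6 256.1]]
battery expected top px [[298.1 280.5]] floor [[300.3 262.9]]
joystick expected top px [[239.3 285.6]] floor [[247.1 268.2]]
```

View pics/final_z.png

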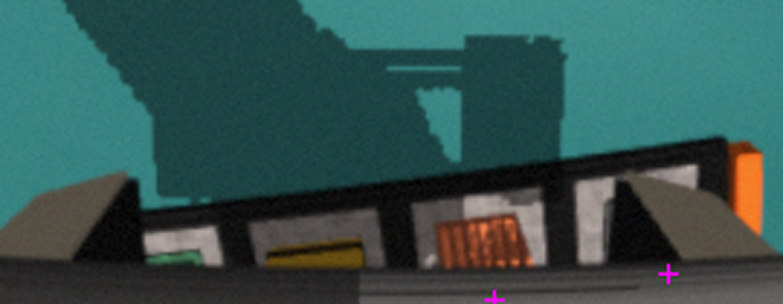

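That was the wrong way: the fingers now hide the parts. I'll move ahead in x instead.

Run:
```python
from h import *
M=np.stack([[0,1.,0],[1.,0,0],[0,0,-1.]],1)
manip.move_pose([.60,.2,.25],R.from_matrix(M).as_quat()); manip.sleep(.2)
c,im=snap('wrist','final_w3')
h=cv2.cvtColor(im,cv2.COLOR_BGR2HSV);H,S,V=[h[...,i].astype(int) for i in range(3)]
for n,(p,yw,b) in PARTS.items():
    B=np.array([*bay(b/1000),0.]); u=proj(c,'wrist',B+[0,0,.057])[0]; print(n,u.round(1),proj(c,'wrist',B+[0,0,.009])[0].round(1))
    x,y=u.astype(int); m=np.zeros(H.shape,bool); m[y-28:y+28,x-28:x+28]=1
    if n=='motor': m&=(V>185)&(S<60)
    elif n=='joystick': m&=(V<40)&(np.hypot(np.arange(640)[None]-x,np.arange(400)[:,None]-y)<18)
    else: continue
    w=max(blobs(m,5),key=lambda k:k[0]); print('  blob',w[0],w[1].round(1),w[2],(onplane(c,'wrist',w[2][:2]+(w[2][2:]-1)/2,.053 if n=='motor' else .057)-B[:2]).round(4))
x=proj(c,'wrist',[[*TC,.03]])[0].astype(int); print(x)
d=im.copy()
for n,(p,yw,b) in PARTS.items():
    u=proj(c,'wrist',np.array([*bay(b/1000),.057]))[0].round().astype(int); cv2.drawMarker(d,(int(u[0]),int(u[1])),(255,0,255),cv2.MARKER_CROSS,5,1)
y0=max(0,x[1]-55); cv2.imwrite('pics/final_z3.png',cv2.resize(d[y0:y0+110,x[0]-135:x[0]+135],None,fx=2.9,fy=2.9,interpolation=cv2.INTER_CUBIC))
print(manip.current_clock())
```

```text
motor [417.6 133.4] [406.5 131.2]
  blob 509 [417.1 134.2] [405 121  25  27] [[0.0009 0.0006]]
heatsink [353.7 140.1] [349.7 137.2]
battery [287.4 148.6] [291.2 144.8]
joystick [224.4 158.4] [235.  153.4]
  blob 644 [223.1 158.8] [207 145  33  30] [[ 0.0013 -0.0018]]
[320 142]
50.2917
```

View pics/final_z3.png

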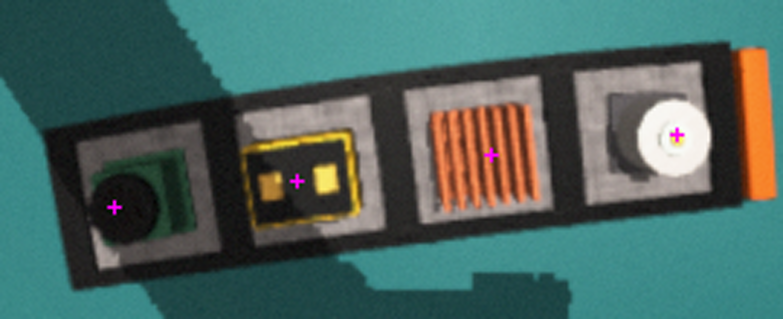

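The tops of all four parts lie within about 4 mm of the projected bay centres (the crosses). They stand upright on the bay floors, so I'm handing in.

```bash
python3 -c "
from h import *
manip.hand_in(); print(manip.current_clock())"
```

```text
the job is handed in; nothing more can be done
the job is handed in; nothing more can be done
```

All four parts are in the tray in reversed order, and I handed the job in at about 50 s of the 96 s. From the tray's orange block the order is motor, heatsink, battery, joystick. Each part was gripped at 20 N, lowered to about its floor height and released there.

**Last checks:**
- **Position:** the last wrist picture shows each part upright in its own bay. The motor and joystick tops measured within about 2 mm of my estimated bay centres. The heatsink and battery I judged by eye, at about 4 mm or less. The cameras disagreed by about 3 mm on where the tray is, which adds to those figures.
- **Grips:** finger gaps matched the parts, at 32 mm for the motor, 38 for the heatsink, 33–34 for the battery and 32 for the joystick.
- **Bystanders:** the spool, jar and multimeter appear unmoved in the side view. I compared them by eye and did not measure them.
- **Failed or unclear:** one checking picture was taken from the wrong side, with the fingers hiding the parts, so I took it again. The motor's set-down showed almost no contact force, so it may have settled by up to about half a millimetre. Handing in gave no verdict, as expected.

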